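Lay the thick bar in the V-cradle and chock it

TASK

Lay the thicker of the two aluminium bars lengthwise in the wooden V-cradle, without dropping it, so that it rests centrally in the bottom of both V notches. Then set the wooden chock (the strip with the upright grip block) flat on the cradle's gentle slope, across both V pieces, close up against the bar and parallel to it, with no more than a centimetre of gap, so that the bar cannot roll. Leave the thinner bar where it lies.

Things in the scene. Friction and masses are not known exactly. Their poses are not given: they have to be found in the camera images.
- thick_bar_center (a point): the thicker plain aluminium bar: round, 32 mm in diameter, 140 mm long, 0.32 kg, lying on the bench and free to roll. The point is its centre (16 mm above the bench); its y axis runs along the bar.
- thin_bar_center (a point): the thinner aluminium bar, to be left alone: round, 20 mm in diameter, 140 mm long, free to roll. The point is its centre; its y axis runs along the bar. The two bars lie in either order, one nearer the robot and one farther away.
- chock_grip (a point): light wood chock, same front and back: strip 50 (x) by 130 (y) by 14 mm thick, with an upright grip block on its middle, 34 (x) by 18 (y) and 48 mm tall above the strip; 62 mm in all, 0.09 kg. Point: centre of the grip block, 38 mm above the strip's underside. Pinch the block across its 18 mm. (Keep the arm clear of the spray hood at back left: x over 0.63, y 0.07 to 0.53, 0.45 m high.)
- cradle_seat (a point): fixed wooden V-cradle. Point: centre of the thick bar once seated, 49 mm above bench; bar lies along y. Two V pieces, 25 mm wide, at y=+-50 mm, open between; base board 136x150x10, its centre 28 mm to -x. Gentle face (8 deg, 100 mm long) on the -x side falls to +x; steep face on +x side, 23 mm high. Chock flat on slope touching bar: chock_grip at x -37, z +27 mm from here, top leaning 8 deg to +x.

How it is judged (in metres and radians):
On the way, in this order (a step that is already met when the one before it is completed fails the run):
1. the thick bar lies in the bottom of the V notches, let go (x of thick_bar_center in the frame of cradle_seat between -0.008 and 0.008 m and y of thick_bar_center in the frame of cradle_seat between -0.02 and 0.02 m and z of thick_bar_center in the frame of cradle_seat between -0.005 and 0.005 m and angle between the y axis of thick_bar_center and the y axis of cradle_seat, either way round below 0.175 rad and contact force between the fingers and thick_bar below 0.1 N), for 0.2 s.
2. the chock lies flat on the gentle slope, close against the bar (x of chock_grip in the frame of cradle_seat between -0.0495 and -0.033 m and y of chock_grip in the frame of cradle_seat between -0.02 and 0.02 m and z of chock_grip in the frame of cradle_seat between 0.021 and 0.036 m and angle between the y axis of chock_grip and the y axis of cradle_seat, either way round below 0.175 rad and angle between chock_grip's own z axis and vertical below 0.23 rad and contact force between the fingers and chock below 0.1 N), for 0.2 s.
At the end, for the whole second after the job is handed in: Thick bar at rest in both V notches: within 8 mm across, 5 mm in height, 20 mm lengthwise, 10 degrees of the seat. Chock at rest, flat on the gentle slope: parallel within 10 degrees, centred within 20 mm lengthwise, gap to the bar at most 12 mm. Both let go (all of step 1 and all of step 2 and linear speed of each of thick_bar, chock below 0.02 m/s); the robot touches nothing.
It fails at once if the thinner bar is moved by more than 30 mm (distance of thin_bar_center from where it was at the start of the episode above 0.03 m).
It fails at once if the thick bar is dropped (falls faster than 0.6 m/s out of the grip) (linear speed of thick_bar above 0.6 m/s and contact force between the fingers and thick_bar below 0.2 N).
It also fails if it takes over 56 s, if anything falls off the work surface, if the arm or the gripper's body presses on something with over 40 N, if the wrist force passes 120 N, or if a joint passes its speed limit or range.

ROBOT

A 6-joint arm with a two-finger parallel gripper is mounted at the origin on a cart in front of the work surface, level with it; the furniture and walls round the work are solid. World frame = base frame: x ahead of the robot, y to its left, z up, the work surface at z = 0. Lengths are in mm, angles in rad, forces in N, time in s.
With the tool pointing down it reaches from about 300 to 775 mm from the base axis. Payload 14.6 kg.
Tool frame: the origin (TCP) lies at the very end of the fingers, on their centre line; the grasp point (between the pads) lies 19 mm behind it; z points along the fingers, y is the line along which they close (so a half turn about z gives the same grasp; the last joint's range is limited). The gripper opens to 94 mm and grips with 3 to 60 N. Pads are 16 mm wide; open, the fingers measure 119 mm over their backs; the gripper's body (75 mm by 177 mm) begins 78 mm behind the grasp point.
Start: joints at [-1.407, 0.3, 1.521, -0, 1.321, -0.067], TCP at [125.81, -535.407, 205.446] pointing down, gripper open.
Joint ranges: [-3.03, 3.03], [-0.79, 2.21], [0.23, 2.52], [-1.04, 4.18], [0, 3.07], [-2.55, 2.55]. Speed limits (rad/s): [2.22, 2.22, 2.57, 3.14, 3.14, 3.14].

INTERFACE

Orientations are given as [roll, pitch, yaw] about the fixed x, y, z axes, in that order (R = Rz(yaw) Ry(pitch) Rx(roll)).
In Python, from cell import read_state, viewer, manip, models gives the robot as it stands.
- The arm moves only by the tool carry_out, never from a script. Its argument "deltas" is a list of rows, each an object with "dp": the shift along the tool's x, y, z in mm, a list of three; "roll": the turn about the tool's z in degrees; "gripper": the opening, from -1 (shut) to 1 (fully open), so that 0 is half open. In form: [{"dp": [tx, ty, tz], "roll": roll, "gripper": gripper}, ...]. A call has 1 to 12 rows; each row is the pose to reach, as a shift and turn from the pose commanded when the call began, along the tool's axes at that moment; what a row does not reach only later rows make up. A row lasts 1/12 s, in which the tool goes at most 41.7 mm and 7.16 degrees, less where a joint would pass 70% of its speed; a pose out of reach is approached as far as the arm can. A call with a gripper value outside its range is refused whole. The fingers move at their own pace and stop on an object; "newtons" is the grip in N (left out, the last holds). Time passes only in rows, so rows that repeat a pose let the fingers close. It gives the time, the measured TCP pose, the force, the opening and the grip force at its end, in the units of the state.
- read_state(): the state, without advancing time (a new reading comes with each control period).
- viewer.camera(name): name is "side" or "top"; returns the picture (420x560x3 uint8, red, green, blue); there is no depth.
- viewer.camera_params(name): a dict with "fovy" (degrees; the focal length in pixels is half the picture's height over the tangent of half this angle, whatever the lens; pixels are square), "cx", "cy" (the principal point, pixels), "eye" and "attitude" of the camera in the world. Camera axes: x right, y up, looking along -z (the intrinsics and any distortion apply to the point x, -y, -z); pixel columns grow to the right and rows downward; lengths in mm; the calibration is good to about 2 mm. A picture is of the moment at which its call begins. camera_params takes no time and is no camera call.
- manip.sign_off(): hands the job in; it is judged then, once.
Trained networks look in the newest picture that a camera, given by its name, has taken for a name from the list of things; names that differ only in an ending like _2 or _b are one class to them, and where a whole thing is asked for, a point or a joint stands for the part that bears it (a point fixed in the world has none). Each returns a list of dicts, best first, with "p" (0 to 1); they miss things now and then, are a little off and sometimes report something else, mostly with a low value. They report only what shows in the picture. A call takes as long as a camera call.
- models.cut_out(camera, label): "region" (420x560 bool, what is visible of it) and "box" ([left, top, right, bottom] in pixels, round what is visible of it).
The state is a dict: "clock": time; "joints": joint angles; "qd": joint speeds; "effort": joint torques, N m; "eef_pos": TCP position; "eef_rot": TCP orientation; "wrist_force": force on the tool from outside, world axes, zero at the start; "moment": the same for the moment, N m; "finger_gap": finger opening in mm; "finger_force": force on a finger pad.
Only numpy, scipy, OpenCV 4.12 (cv2) and the standard library are available. Lean on these libraries where they do the work, as an engineer would, in place of code of your own. Each camera call takes 0.05 s, during which the arm holds its last target. There are 200 camera calls.

## Working session

There is one attempt and no reset: what is moved stays moved. The work goes in short steps, Python scripts to look and compute and a tool call to move; the robot and the scene stay as the last step left them, time stands still between calls to the robot, and variables do not carry over. Pictures are saved under pics/ and viewed, at most 10 in all, crops included, and the job is handed in when it is done.

Besides the shell and the picture viewer there is one more tool, called after "Request:" by a JSON object that holds its "op" and its "data". carry_out: Moves the arm, as the interface text tells. Its arguments: {"type":"object","properties":{"deltas":{"type":"array"},"newtons":{"type":"number"}},"required":["deltas"]}

```bash
mkdir -p pics; ls; python3 - <<'E'
from cell import read_state, viewer, models
import cv2,numpy as np
s=read_state();print(s)
for c in("top","side"):
    im=viewer.camera(c);cv2.imwrite(f"pics/{c}0.png",im[:,:,::-1]);print(c,viewer.camera_params(c))
    for l in("thick_bar_center","thin_bar_center","chock_grip","cradle_seat"):
        try:
            for d in models.cut_out(c,l)[:3]:
                r=d["region"].astype(np.uint8);ys,xs=np.nonzero(r)
                print(l,round(d["p"],2),d["box"],cv2.minAreaRect(np.c_[xs,ys].astype(np.float32)))
        except Exception as e: print(l,e)
E
```

```text
pics
{'clock': 0.0, 'joints': array([-1.40658522e+00,  3.00476313e-01,  1.52155551e+00,  9.82858518e-06,
        1.32073475e+00, -6.66551678e-02]), 'qd': array([-1.16405141e-03, -8.27125821e-04,  1.62444165e-04,  2.95116656e-05,
        6.89420144e-04, -8.77316480e-04]), 'effort': array([ 9.45769862e-04, -5.31805694e+01, -3.52739239e+01,  7.08472123e-02,
        2.44538515e-02, -1.03886248e-04]), 'eef_pos': array([ 125.77873721, -535.15594866,  204.89429715]), 'eef_rot': array([-3.14042197e+00, -8.76890569e-05,  2.30863785e-01]), 'wrist_force': array([ 0.74746215, -0.34932703, -0.1388228 ]), 'moment': array([-0.01206671, -0.00816367,  0.0730793 ]), 'finger_force': 0.0, 'finger_gap': 94.12368219709978}
top {'fovy': 48.68911391943182, 'cx': 278.9290287582397, 'cy': 215.0761423816568, 'eye': array([ 455.77073286,   -4.65379976, 1302.44340945]), 'attitude': array([ 0.02868488,  0.00317723, -1.59440744])}
thick_bar_center 0.62 [378.2, 184.3, 428.4, 193.2] ((402.5, 188.5), (11.0, 53.0), 90.0)
thin_bar_center 0.72 [353.2, 216.9, 409.2, 235.9] ((382.913818359375, 225.53448486328125), (7.5020
[... 448 characters left out ...]
7.49605726, 805.51446611, 816.73633692]), 'attitude': array([ 0.86656025,  0.00636928, -2.8079036 ])}
thick_bar_center 0.59 [295.3, 137.5, 315.8, 167.7] ((306.0544738769531, 151.68540954589844), (11.654367446899414, 34.96310043334961), 33.023868560791016)
thin_bar_center 0.78 [325.5, 151.9, 339.4, 186.5] ((332.7877502441406, 169.3643341064453), (7.4844841957092285, 31.762277603149414), 10.784297943115234)
chock_grip 0.62 [234.6, 309.8, 294.1, 365.3] ((263.558837890625, 332.73529052734375), (30.74114990234375, 64.37479400634766), 42.273685455322266)
cradle_seat 0.9 [260.2, 188.5, 324.9, 241.5] ((294.5965270996094, 214.15859985351562), (58.58892822265625, 47.7692756652832), 13.671307563781738)
```

```bash
cat > h.py <<'E'
import numpy as np
from scipy.spatial.transform import Rotation as R
from cell import viewer
def ray(c,u,v):
    p=viewer.camera_params(c);f=210/np.tan(np.radians(p["fovy"])/2)
    d=R.from_euler("xyz",p["attitude"]).as_matrix()@np.array([(u-p["cx"])/f,-(v-p["cy"])/f,-1])
    return np.array(p["eye"]),d
def at(c,u,v,z):
    e,d=ray(c,u,v);return (e+d*(z-e[2])/d[2])
def px(c,P):
    p=viewer.camera_params(c);f=210/np.tan(np.radians(p["fovy"])/2)
    q=R.from_euler("xyz",p["attitude"]).as_matrix().T@(np.array(P)-p["eye"])
    return p["cx"]+f*q[0]/-q[2],p["cy"]-f*q[1]/-q[2]
E
python3 - <<'E'
import cv2,numpy as np
from h import *
from cell import models
a=cv2.imread("pics/top0.png")[160:280,120:450];cv2.imwrite("pics/topc.png",cv2.resize(a,None,fx=2.4,fy=2.4,interpolation=2))
b=cv2.imread("pics/side0.png")[120:390,200:380];cv2.imwrite("pics/sidec.png",cv2.resize(b,None,fx=2.2,fy=2.2,interpolation=2))
for l,z in(("thick_bar_center",16),("thin_bar_center",10),("chock_grip",14),("cradle_seat",30)):
  for c in("top","side"):
    d=models.cut_out(c,l)
    if not d: print(l,c,"none");continue
    ys,xs=np.nonzero(d[0]["region"])
    (cx,cy),_,_=cv2.minAreaRect(np.c_[xs,ys].astype(np.float32))
    P=np.array([at(c,u,v,z)[:2] for u,v in zip(xs,ys)],np.float32)
    r=cv2.minAreaRect(P);print(l,c,np.round(at(c,cx,cy,z)),np.round(P.mean(0)),np.round(r[0]),np.round(r[1]),round(r[2],1))
E
```

```text
thick_bar_center top [ 558. -346.   16.] [ 560. -346.] [ 558. -346.] [147.  31.] 88.6
thick_bar_center side [ 563. -345.   16.] [ 564. -345.] [ 565. -350.] [183.  39.] 89.5
thin_bar_center top [ 457. -290.   10.] [ 457. -290.] [ 457. -290.] [ 21. 143.] 9.1
thin_bar_center side [ 462. -289.   10.] [ 462. -290.] [ 462. -292.] [ 23. 161.] 8.3
chock_grip top [443. 310.  14.] [443. 309.] [443. 310.] [131.  53.] 71.2
chock_grip side [451. 311.  14.] [447. 314.] [452. 310.] [136.  69.] 71.0
cradle_seat top [497. -50.  30.] [497. -50.] [497. -50.] [148. 135.] 89.9
cradle_seat side [500. -38.  30.] [497. -35.] [502. -44.] [184. 146.] 89.4
```

View pics/topc.png

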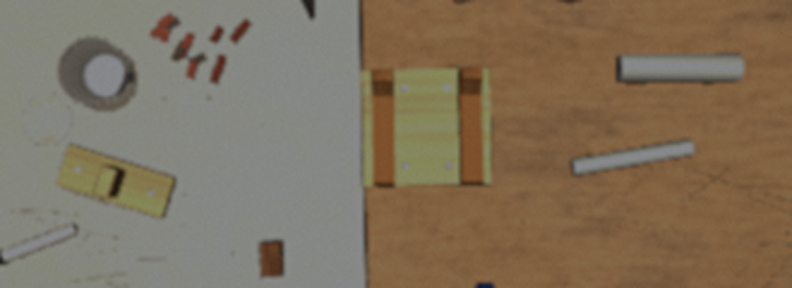

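View pics/sidec.png

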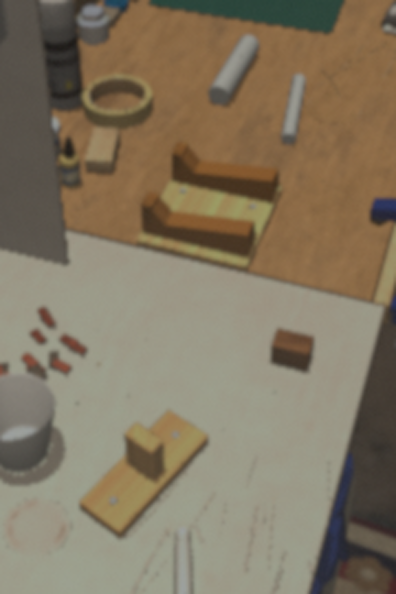

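Request:
{"op": "carry_out", "data": {"deltas": [{"dp": [466,-85,70],"roll": -76,"gripper": 0.5},{"dp": [466,-85,70],"roll": -76,"gripper": 0.5},{"dp": [466,-85,70],"roll": -76,"gripper": 0.5},{"dp": [466,-85,70],"roll": -76,"gripper": 0.5},{"dp": [466,-85,70],"roll": -76,"gripper": 0.5},{"dp": [466,-85,70],"roll": -76,"gripper": 0.5},{"dp": [466,-85,70],"roll": -76,"gripper": 0.5},{"dp": [466,-85,70],"roll": -76,"gripper": 0.5},{"dp": [466,-85,70],"roll": -76,"gripper": 0.5},{"dp": [466,-85,70],"roll": -76,"gripper": 0.5},{"dp": [466,-85,70],"roll": -76,"gripper": 0.5},{"dp": [466,-85,70],"roll": -76,"gripper": 0.5}], "newtons": 20}}

```text
clock: 1.9
eef_pos: [563.2, -343.3, 134.3]
eef_rot: [-3.141, -0.001, 1.565]
wrist_force: [-1.1, -0.4, 0.1]
finger_gap: 70.0
finger_force: 0.0
```

Request:
{"op": "carry_out", "data": {"deltas": [{"dp": [0,0,40],"roll": 0,"gripper": 0.5},{"dp": [0,0,70],"roll": 0,"gripper": 0.5},{"dp": [0,0,70],"roll": 0,"gripper": 0.5},{"dp": [0,0,70],"roll": 0,"gripper": 0.5}]}}

```text
clock: 2.23
eef_pos: [559.5, -345.8, 64.8]
eef_rot: [-3.139, -0.001, 1.557]
wrist_force: [-0.2, -0.1, 0.7]
finger_gap: 70.4
finger_force: 0.0
```

```bash
python3 - <<'E'
from cell import read_state, viewer, models
import cv2,numpy as np
from h import *
s=read_state();print(s["clock"],s["eef_pos"],s["eef_rot"])
ims=[]
for c in("side","top"):
    im=viewer.camera(c)[:,:,::-1].copy();u,v=px(c,s["eef_pos"]);print(c,u,v)
    u,v=int(u),int(v)
    a=cv2.resize(im[v-45:v+45,u-55:u+55],None,fx=3.6,fy=3.6,interpolation=2)
    uu,vv=px(c,s["eef_pos"]);cv2.drawMarker(a,(int((uu-u+55.5)*3.6),int((vv-v+45.5)*3.6)),(0,0,255),0,12)
    for y in(-70,70):
      q=px(c,[560,-346+y,16]);cv2.drawMarker(a,(int((q[0]-u+55.5)*3.6),int((q[1]-v+45.5)*3.6)),(0,255,0),0,12)
    ims.append(a)
cv2.imwrite("pics/h1.png",np.hstack(ims))
E
```

```text
2.2333 [ 559.52104198 -345.77853531   64.80341623] [-3.13941489e+00 -1.47512830e-03  1.55717531e+00]
side 307.6578096571631 138.47516880618355
top 407.2089006135999 186.51338682504604
```

View pics/h1.png

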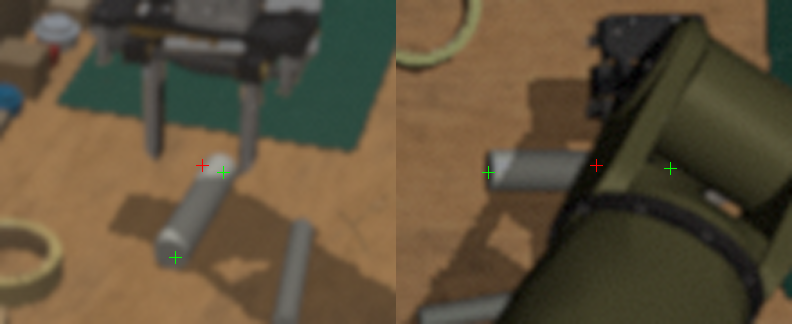

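Request:
{"op": "carry_out", "data": {"deltas": [{"dp": [0,0,30],"roll": 0,"gripper": 0.5},{"dp": [0,0,50],"roll": 0,"gripper": 0.5},{"dp": [0,0,61],"roll": 0,"gripper": 0.5},{"dp": [0,0,61],"roll": 0,"gripper": 0.5},{"dp": [0,0,61],"roll": 0,"gripper": -0.5},{"dp": [0,0,61],"roll": 0,"gripper": -0.5},{"dp": [0,0,61],"roll": 0,"gripper": -0.5},{"dp": [0,0,61],"roll": 0,"gripper": -0.5},{"dp": [0,0,61],"roll": 0,"gripper": -0.5},{"dp": [0,0,61],"roll": 0,"gripper": -0.5}], "newtons": 30}}

```text
clock: 3.17
eef_pos: [560.2, -346.2, 4.9]
eef_rot: [3.141, 0.0, 1.557]
wrist_force: [0.8, 0.7, 0.2]
finger_gap: 33.8
finger_force: 0.4
```

Request:
{"op": "carry_out", "data": {"deltas": [{"dp": [0,0,0],"roll": 0,"gripper": -1},{"dp": [0,0,0],"roll": 0,"gripper": -1},{"dp": [0,0,0],"roll": 0,"gripper": -1},{"dp": [0,0,0],"roll": 0,"gripper": -1},{"dp": [0,0,-20],"roll": 0,"gripper": -1},{"dp": [0,0,-50],"roll": 0,"gripper": -1},{"dp": [0,0,-80],"roll": 0,"gripper": -1},{"dp": [0,0,-110],"roll": 0,"gripper": -1},{"dp": [0,0,-110],"roll": 0,"gripper": -1},{"dp": [0,0,-110],"roll": 0,"gripper": -1}], "newtons": 35}}

```text
clock: 4.0
eef_pos: [560.2, -346.3, 115.3]
eef_rot: [3.14, 0.001, 1.557]
wrist_force: [0.1, -0.4, -3.3]
finger_gap: 30.8
finger_force: 35.0
```

```bash
python3 - <<'E'
from cell import viewer, models
import cv2,numpy as np
from h import *
sx,sy=526,-50
ims=[]
for c in("side","top"):
    im=viewer.camera(c)[:,:,::-1].copy();u,v=map(int,px(c,[sx-28,sy,20]))
    k=4;a=cv2.resize(im[v-40:v+40,u-48:u+48],None,fx=k,fy=k,interpolation=2)
    def poly(P,col):
        q=np.array([px(c,p) for p in P]);q=((q-[u-48,v-40]+.5)*k).astype(np.int32);cv2.polylines(a,[q],True,col,1)
    b=[(sx-28+i*68,sy+j*75,10) for i,j in((-1,-1),(1,-1),(1,1),(-1,1))];poly(b,(0,0,255))
    for y in(-62.5,-37.5,37.5,62.5): poly([(sx-2.2,sy+y,33.2),(sx-101,sy+y,47)],(255,0,0))
    ims.append(a)
cv2.imwrite("pics/cr.png",np.hstack(ims))
E
```

```text
(no output)
```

View pics/cr.png

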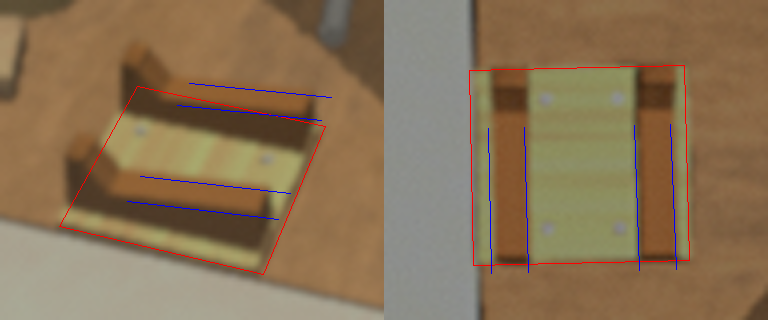

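Request:
{"op": "carry_out", "data": {"deltas": [{"dp": [25,-4,0],"roll": 0,"gripper": -1},{"dp": [60,-9,0],"roll": -1,"gripper": -1},{"dp": [95,-13,0],"roll": -1,"gripper": -1},{"dp": [130,-17,0],"roll": -1,"gripper": -1},{"dp": [165,-22,0],"roll": -1,"gripper": -1},{"dp": [200,-26,0],"roll": -1,"gripper": -1},{"dp": [235,-31,0],"roll": -1,"gripper": -1},{"dp": [270,-35,0],"roll": -1,"gripper": -1},{"dp": [297,-38,0],"roll": -1,"gripper": -1},{"dp": [297,-38,20],"roll": -1,"gripper": -1},{"dp": [297,-38,45],"roll": -1,"gripper": -1},{"dp": [297,-38,45],"roll": -1,"gripper": -1}]}}

```text
clock: 5.1
eef_pos: [522.9, -47.6, 64.2]
eef_rot: [-3.133, -0.001, 1.576]
wrist_force: [-0.8, -0.4, -3.9]
finger_gap: 31.4
finger_force: 35.0
```

```bash
python3 - <<'E'
from cell import read_state, viewer, models
import cv2,numpy as np
from h import *
s=read_state();print(s["eef_pos"],s["eef_rot"])
c="side";im=viewer.camera(c)[:,:,::-1].copy();u,v=map(int,px(c,[526,-50,60]));k=6
a=cv2.resize(im[v-40:v+50,u-55:u+60],None,fx=k,fy=k,interpolation=2)
e=s["eef_pos"]
for y in(-70,70):
    q=px(c,[e[0],e[1]+y,e[2]+11]);cv2.drawMarker(a,(int((q[0]-u+55.5)*k),int((q[1]-v+40.5)*k)),(0,255,0),0,12)
cv2.imwrite("pics/pl.png",a)
E
```

```text
[522.94744941 -47.62303266  64.18646646] [-3.13282200e+00 -1.37931693e-03  1.57566788e+00]
```

View pics/pl.png

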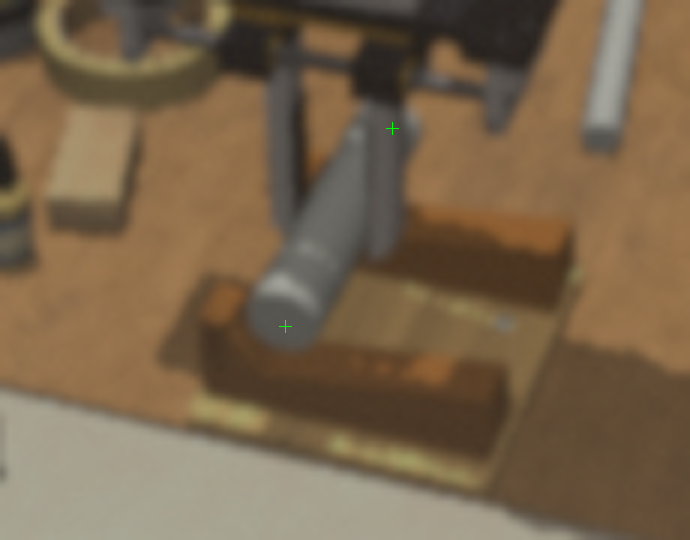

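Request:
{"op": "carry_out", "data": {"deltas": [{"dp": [0,0,8],"roll": 0,"gripper": -1},{"dp": [0,0,16],"roll": 0,"gripper": -1},{"dp": [0,0,20],"roll": 0,"gripper": -1},{"dp": [0,0,20],"roll": 0,"gripper": -1},{"dp": [0,0,20],"roll": 0,"gripper": -1}]}}

```text
clock: 5.57
eef_pos: [526.1, -48.7, 49.5]
eef_rot: [-3.142, 0.0, 1.574]
wrist_force: [0.0, 0.1, -2.4]
finger_gap: 31.3
finger_force: 35.0
```

Request:
{"op": "carry_out", "data": {"deltas": [{"dp": [0,0,3],"roll": 0,"gripper": -1},{"dp": [0,0,6],"roll": 0,"gripper": -1},{"dp": [0,0,8],"roll": 0,"gripper": -1},{"dp": [0,0,9.5],"roll": 0,"gripper": -1},{"dp": [0,0,9.5],"roll": 0,"gripper": -1},{"dp": [0,0,9.5],"roll": 0,"gripper": -1}]}}

```text
clock: 6.07
eef_pos: [526.0, -48.5, 39.9]
eef_rot: [-3.141, -0.0, 1.575]
wrist_force: [0.2, -0.4, -3.0]
finger_gap: 31.1
finger_force: 35.0
```

Request:
{"op": "carry_out", "data": {"deltas": [{"dp": [0,0,1],"roll": 0,"gripper": -1},{"dp": [0,0,2],"roll": 0,"gripper": -1},{"dp": [0,0,2],"roll": 0,"gripper": -1},{"dp": [0,0,2],"roll": 0,"gripper": -1}]}}

```text
clock: 6.4
eef_pos: [526.2, -48.6, 38.3]
eef_rot: [3.141, 0.0, 1.575]
wrist_force: [-1.6, -0.6, 3.6]
finger_gap: 30.9
finger_force: 35.0
```

Request:
{"op": "carry_out", "data": {"deltas": [{"dp": [0,0,0],"roll": 0,"gripper": -0.25},{"dp": [0,0,0],"roll": 0,"gripper": -0.2},{"dp": [0,0,0],"roll": 0,"gripper": -0.1},{"dp": [0,0,0],"roll": 0,"gripper": 0},{"dp": [0,0,0],"roll": 0,"gripper": 0},{"dp": [0,0,0],"roll": 0,"gripper": 0}], "newtons": 10}}

```text
clock: 6.9
eef_pos: [526.1, -48.6, 37.9]
eef_rot: [3.142, -0.0, 1.575]
wrist_force: [-0.9, 0.2, -0.3]
finger_gap: 46.7
finger_force: 0.0
```

```bash
python3 - <<'E'
from cell import read_state, viewer
import cv2
from h import *
s=read_state();print(s["finger_force"],s["wrist_force"])
c="side";im=viewer.camera(c)[:,:,::-1].copy();u,v=map(int,px(c,[526,-50,50]));k=6
a=cv2.resize(im[v-40:v+50,u-55:u+60],None,fx=k,fy=k,interpolation=2)
for y in(-70,70):
    q=px(c,[526,-50+y,49]);cv2.drawMarker(a,(int((q[0]-u+55.5)*k),int((q[1]-v+40.5)*k)),(0,255,0),0,12)
cv2.imwrite("pics/pl2.png",a)
E
```

```text
0.0 [-0.93540956  0.24548267 -0.27614293]
```

View pics/pl2.png

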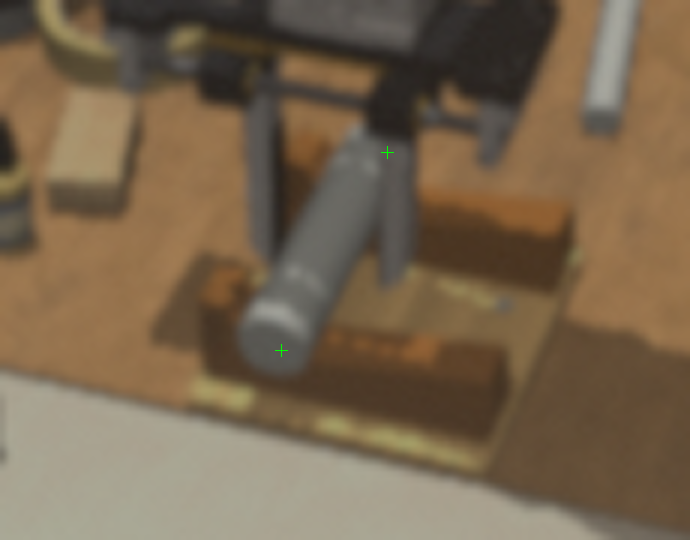

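Request:
{"op": "carry_out", "data": {"deltas": [{"dp": [0,0,-20],"roll": 0,"gripper": 0},{"dp": [0,0,-50],"roll": 0,"gripper": 0},{"dp": [0,0,-90],"roll": 0,"gripper": 0},{"dp": [0,0,-120],"roll": 0,"gripper": 0},{"dp": [40,-9,-120],"roll": -7,"gripper": 0},{"dp": [80,-18,-120],"roll": -14,"gripper": 0},{"dp": [120,-27,-120],"roll": -21,"gripper": 0},{"dp": [160,-36,-120],"roll": -28,"gripper": 0},{"dp": [200,-45,-120],"roll": -35,"gripper": 0},{"dp": [240,-54,-120],"roll": -42,"gripper": 0},{"dp": [280,-62,-120],"roll": -49,"gripper": 0},{"dp": [280,-62,-120],"roll": -49,"gripper": 0}]}}

```text
clock: 7.95
eef_pos: [461.2, 236.5, 158.0]
eef_rot: [3.141, -0.001, 2.443]
wrist_force: [-0.4, -0.4, -1.0]
finger_gap: 46.7
finger_force: 0.0
```

```bash
python3 - <<'E'
from cell import read_state, viewer, models
import cv2,numpy as np
from h import *
s=read_state();print(s["clock"],s["eef_pos"],s["eef_rot"])
bx,by,yaw=446,310,np.radians(-19)
ax=np.array([np.cos(yaw),np.sin(yaw)]);ay=np.array([-ax[1],ax[0]])
ims=[]
for c in("side","top"):
    im=cv2.imread(f"pics/{c}0.png");u,v=map(int,px(c,[bx,by,30]));k=5
    a=cv2.resize(im[v-40:v+40,u-40:u+40],None,fx=k,fy=k,interpolation=2)
    for hx,hy,z in((25,65,14),(17,9,62)):
        q=np.array([px(c,[*(np.array([bx,by])+i*hx*ax+j*hy*ay),z]) for i,j in((-1,-1),(1,-1),(1,1),(-1,1))])
        cv2.polylines(a,[((q-[u-40,v-40]+.5)*k).astype(np.int32)],True,(0,0,255),1)
    ims.append(a)
cv2.imwrite("pics/ck.png",np.hstack(ims))
viewer.camera("top");d=models.cut_out("top","thick_bar_center")
for e in d[:2]:
    ys,xs=np.nonzero(e["region"]);P=np.array([at("top",x,y,49)[:2] for x,y in zip(xs,ys)],np.float32);print(e["p"],cv2.minAreaRect(P))
E
```

```text
7.95 [461.17030015 236.51088805 158.02409689] [ 3.14075420e+00 -6.75665825e-04  2.44261382e+00]
0.92 ((525.9608154296875, -48.40680694580078), (31.3674259185791, 140.8414764404297), 0.4274255037307739)
```

View pics/ck.png

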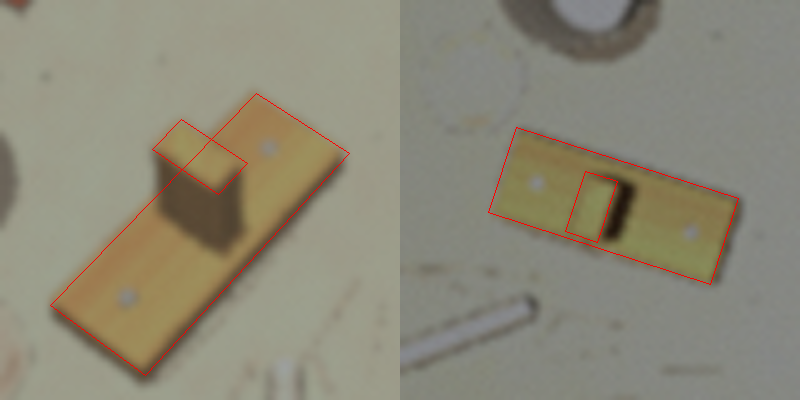

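Request:
{"op": "carry_out", "data": {"deltas": [{"dp": [30,24,20],"roll": -7,"gripper": 0.3},{"dp": [59,47,40],"roll": -14,"gripper": 0.3},{"dp": [59,47,68],"roll": -21,"gripper": 0.3},{"dp": [59,47,68],"roll": -21,"gripper": 0.3},{"dp": [59,47,68],"roll": -21,"gripper": 0.3},{"dp": [59,47,68],"roll": -21,"gripper": 0.3}], "newtons": 15}}

```text
clock: 8.55
eef_pos: [450.0, 304.2, 91.4]
eef_rot: [3.141, 0.001, 2.79]
wrist_force: [0.6, -0.1, 0.6]
finger_gap: 61.3
finger_force: 0.0
```

Request:
{"op": "carry_out", "data": {"deltas": [{"dp": [0,0,0],"roll": 0,"gripper": 0.3},{"dp": [0,0,0],"roll": 0,"gripper": 0.3}]}}

```text
clock: 8.72
eef_pos: [449.9, 304.8, 91.5]
eef_rot: [3.14, 0.002, 2.793]
wrist_force: [-0.2, -0.8, 0.3]
finger_gap: 61.3
finger_force: 0.0
```

Request:
{"op": "carry_out", "data": {"deltas": [{"dp": [5.5,3.5,0],"roll": -1,"gripper": 0.3},{"dp": [5.5,3.5,30],"roll": -1,"gripper": 0.3},{"dp": [5.5,3.5,55],"roll": -1,"gripper": 0.3},{"dp": [5.5,3.5,70],"roll": -1,"gripper": 0.3},{"dp": [5.5,3.5,70],"roll": -1,"gripper": 0.3},{"dp": [5.5,3.5,70],"roll": -1,"gripper": -1},{"dp": [5.5,3.5,70],"roll": -1,"gripper": -1},{"dp": [5.5,3.5,70],"roll": -1,"gripper": -1},{"dp": [5.5,3.5,70],"roll": -1,"gripper": -1},{"dp": [5.5,3.5,70],"roll": -1,"gripper": -1},{"dp": [5.5,3.5,70],"roll": -1,"gripper": -1},{"dp": [5.5,3.5,70],"roll": -1,"gripper": -1}], "newtons": 12}}

```text
clock: 9.72
eef_pos: [445.0, 310.5, 20.2]
eef_rot: [3.141, 0.0, 2.814]
wrist_force: [0.1, 0.2, 1.8]
finger_gap: 18.0
finger_force: 5.4
```

Request:
{"op": "carry_out", "data": {"deltas": [{"dp": [0,0,0],"roll": 0,"gripper": -1},{"dp": [0,0,-20],"roll": 0,"gripper": -1},{"dp": [0,0,-50],"roll": 0,"gripper": -1},{"dp": [0,0,-80],"roll": 0,"gripper": -1},{"dp": [0,0,-110],"roll": 0,"gripper": -1},{"dp": [-17,-36,-110],"roll": -3,"gripper": -1},{"dp": [-34,-73,-110],"roll": -6,"gripper": -1},{"dp": [-51,-109,-110],"roll": -9,"gripper": -1},{"dp": [-68,-146,-110],"roll": -12,"gripper": -1},{"dp": [-85,-182,-110],"roll": -15,"gripper": -1},{"dp": [-100,-215,-110],"roll": -18.8,"gripper": -1},{"dp": [-100,-215,-110],"roll": -18.8,"gripper": -1}]}}

```text
clock: 10.72
eef_pos: [470.7, 70.0, 130.0]
eef_rot: [-3.141, 0.0, -3.14]
wrist_force: [-0.2, 0.9, -1.3]
finger_gap: 17.8
finger_force: 12.0
```

Request:
{"op": "carry_out", "data": {"deltas": [{"dp": [0,0,0],"roll": 0,"gripper": -1},{"dp": [0,0,0],"roll": 0,"gripper": -1}]}}

```text
clock: 10.88
eef_pos: [470.4, 75.0, 129.9]
eef_rot: [3.141, -0.0, 3.141]
wrist_force: [-0.1, 0.9, -0.3]
finger_gap: 18.1
finger_force: 12.0
```

Request:
{"op": "carry_out", "data": {"deltas": [{"dp": [-4,-31,0],"roll": 0,"gripper": -1},{"dp": [-8,-62,0],"roll": 0,"gripper": -1},{"dp": [-12,-93,0],"roll": 0,"gripper": -1},{"dp": [-13.5,-124,0],"roll": 0,"gripper": -1},{"dp": [-13.5,-124,20],"roll": 0,"gripper": -1},{"dp": [-13.5,-124,40],"roll": 0,"gripper": -1},{"dp": [-13.5,-124,50],"roll": 0,"gripper": -1},{"dp": [-13.5,-124,50],"roll": 0,"gripper": -1},{"dp": [-13.5,-124,50],"roll": 0,"gripper": -1}]}}

```text
clock: 11.63
eef_pos: [484.1, -48.3, 80.1]
eef_rot: [3.141, -0.001, -3.14]
wrist_force: [0.4, 0.5, -0.4]
finger_gap: 18.3
finger_force: 12.0
```

```bash
python3 - <<'E'
from cell import read_state, viewer
import cv2
from h import *
s=read_state();e=s["eef_pos"];print(e)
c="side";im=viewer.camera(c)[:,:,::-1].copy();u,v=map(int,px(c,[500,-50,60]));k=5
a=cv2.resize(im[v-50:v+50,u-60:u+60],None,fx=k,fy=k,interpolation=2)
f=lambda P:tuple(int(w*k) for w in (px(c,P)[0]-u+60.5,px(c,P)[1]-v+50.5))
b=e[2]-20
q=np.array([f((e[0]+i*25,e[1]+j*65,b+14)) for i,j in((-1,-1),(1,-1),(1,1),(-1,1))],np.int32)
cv2.polylines(a,[q],True,(0,0,255),1)
cv2.imwrite("pics/c2.png",a)
E
```

```text
[484.10990319 -48.32979383  80.09568393]
```

View pics/c2.png

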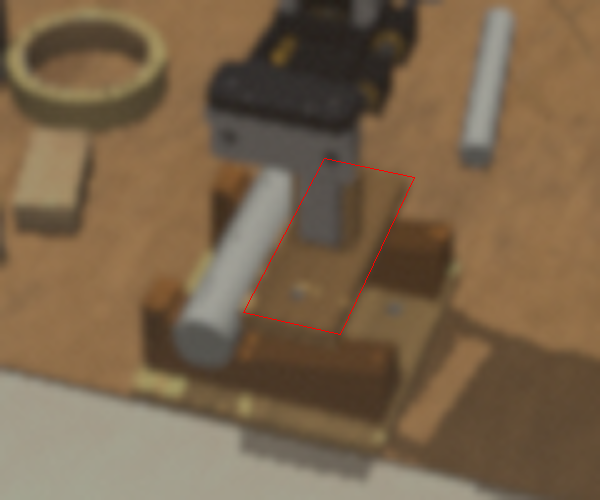

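Request:
{"op": "carry_out", "data": {"deltas": [{"dp": [0,0,6],"roll": 0,"gripper": -1},{"dp": [0,0,12],"roll": 0,"gripper": -1},{"dp": [0,0,15],"roll": 0,"gripper": -1},{"dp": [0,0,16],"roll": 0,"gripper": -1},{"dp": [0,0,16.5],"roll": 0,"gripper": -1},{"dp": [0,0,16.5],"roll": 0,"gripper": -1}], "newtons": 8}}

```text
clock: 12.18
eef_pos: [484.0, -49.3, 63.4]
eef_rot: [-3.142, -0.0, -3.141]
wrist_force: [0.5, 0.1, -1.0]
finger_gap: 17.7
finger_force: 8.0
```

Request:
{"op": "carry_out", "data": {"deltas": [{"dp": [0,0,1],"roll": 0,"gripper": -1},{"dp": [0,0,2],"roll": 0,"gripper": -1},{"dp": [0,0,3],"roll": 0,"gripper": -1},{"dp": [0,0,4],"roll": 0,"gripper": -1},{"dp": [0,0,4],"roll": 0,"gripper": -1},{"dp": [0,0,4],"roll": 0,"gripper": -1}], "newtons": 4}}

```text
clock: 12.68
eef_pos: [484.6, -49.4, 59.9]
eef_rot: [-3.141, 0.002, -3.141]
wrist_force: [3.4, 0.6, 4.3]
finger_gap: 17.7
finger_force: 4.0
```

Request:
{"op": "carry_out", "data": {"deltas": [{"dp": [0,0,0],"roll": 0,"gripper": -0.55},{"dp": [0,0,0],"roll": 0,"gripper": -0.4},{"dp": [0,0,0],"roll": 0,"gripper": -0.2},{"dp": [0,0,0],"roll": 0,"gripper": -0.1},{"dp": [0,0,0],"roll": 0,"gripper": -0.1},{"dp": [0,0,0],"roll": 0,"gripper": -0.1}]}}

```text
clock: 13.18
eef_pos: [483.9, -49.2, 59.3]
eef_rot: [3.142, -0.0, -3.141]
wrist_force: [-0.1, -0.5, 0.0]
finger_gap: 42.1
finger_force: 0.0
```

Request:
{"op": "carry_out", "data": {"deltas": [{"dp": [0,0,-15],"roll": 0,"gripper": -0.1},{"dp": [0,0,-40],"roll": 0,"gripper": -0.1},{"dp": [0,0,-75],"roll": 0,"gripper": -0.1},{"dp": [0,0,-110],"roll": 0,"gripper": -0.1},{"dp": [0,40,-110],"roll": 0,"gripper": -0.1},{"dp": [0,80,-110],"roll": 0,"gripper": -0.1},{"dp": [0,120,-110],"roll": 0,"gripper": -0.1},{"dp": [0,160,-110],"roll": 0,"gripper": -0.1},{"dp": [0,200,-110],"roll": 0,"gripper": -0.1},{"dp": [0,240,-110],"roll": 0,"gripper": -0.1},{"dp": [0,240,-110],"roll": 0,"gripper": -0.1}]}}

```text
clock: 14.1
eef_pos: [483.1, 196.1, 169.3]
eef_rot: [3.141, -0.0, -3.137]
wrist_force: [0.5, -0.1, -0.6]
finger_gap: 42.2
finger_force: 0.0
```

```bash
python3 - <<'E'
from cell import read_state, viewer, models
import cv2
from h import *
s=read_state();print(s["clock"],s["eef_pos"])
ims=[];k=4
for c in("side","top"):
    im=viewer.camera(c)[:,:,::-1].copy();u,v=map(int,px(c,[500,-50,50]))
    ch,cb=(486.5,-49,76),(526,-49,49)
    a=cv2.resize(im[v-45:v+45,u-48:u+48],None,fx=k,fy=k,interpolation=2)
    f=lambda P:tuple(int(w*k) for w in (px(c,P)[0]-u+48.5,px(c,P)[1]-v+45.5))
    # ideal: chock touching bar, tilted 8deg
    t=np.radians(8);X=np.array([np.cos(t),0,-np.sin(t)]);Z=np.array([np.sin(t),0,np.cos(t)]);g=np.array([526-37,-49,76])
    for hx,hy,z in((25,65,-24),(17,9,24)):
        q=np.array([f(g+X*i*hx+np.array([0,j*hy,0])+Z*z) for i,j in((-1,-1),(1,-1),(1,1),(-1,1))],np.int32)
        cv2.polylines(a,[q],True,(0,0,255),1)
    ims.append(a)
    for l in("thick_bar_center","chock_grip"):
        for d in models.cut_out(c,l)[:1]:
            ys,xs=np.nonzero(d["region"]);P=np.array([at(c,x,y,49)[:2] for x,y in zip(xs,ys)],np.float32);print(c,l,d["p"],cv2.minAreaRect(P))
cv2.imwrite("pics/end.png",np.hstack(ims))
E
```

```text
14.1 [483.11078266 196.05897761 169.33942462]
side thick_bar_center 0.7 ((530.860107421875, -50.52562713623047), (37.46845626831055, 169.68649291992188), 7.72529411315918)
side chock_grip 0.62 ((491.6589050292969, -48.117919921875), (64.06624603271484, 145.91798400878906), 3.5882201194763184)
top thick_bar_center 0.86 ((525.5262451171875, -48.27659606933594), (36.39769744873047, 141.44508361816406), 2.0063586235046387)
top chock_grip 0.81 ((484.1940612792969, -47.47034454345703), (129.6868438720703, 51.33247756958008), 88.64665222167969)
```

View pics/end.png

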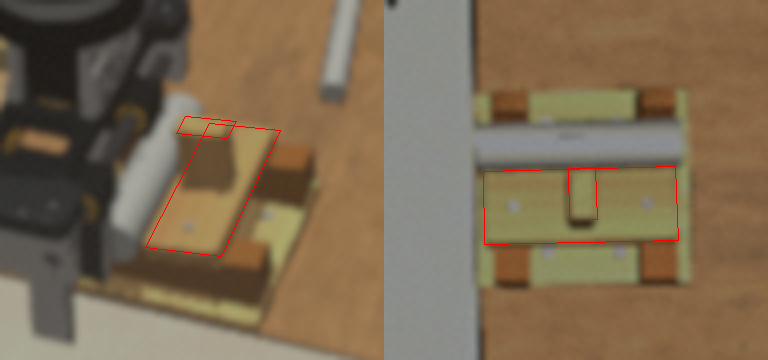

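```bash
python3 -c "
from cell import manip;print(manip.sign_off())"
```

```text
the job is handed in; nothing more can be done
None
```

I seated the thick bar in both V notches and set the chock flat on the gentle slope, about 2 mm from the bar by the last pictures; nothing was dropped, the thin bar was never touched, and I handed the job in at about 14 s (no verdict was returned).

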